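# Walk a die block round to the magnetic fence

## Robot

A 7-joint arm with a two-finger parallel gripper is mounted at the origin on the work surface. World frame = base frame: x ahead of the robot, y to its left, z up, the work surface at z = 0. Lengths are in m, angles in degrees, forces in N, time in s.
With the tool pointing down it reaches from about 0.425 to 0.875 m from the base axis. Payload 4.7 kg.
Tool frame: the origin (TCP) lies at the very end of the fingers, on their centre line; the grasp point (between the pads) lies 19 mm behind it; x points along the fingers, z is the direction in which the jaws open and shut, and the axes are right-handed (so a half turn about x gives the same grasp; the last joint's range is limited). The gripper opens to 87 mm and grips with 3 to 60 N. Pads are 19 mm wide; open, the fingers measure 117 mm over their backs; the gripper's body (75 mm by 190 mm) begins 51 mm behind the grasp point.
Start: joints at [73.86, 18.392, -4.016, 83.108, 1.295, 78.541, -3.26], TCP at [0.189, -0.622, 0.223] pointing down, gripper open.
Joint ranges: [-163.93, 163.93], [-17.29, 119.83], [-79.2, 71.16], [3.27, 140.29], [-89.18, 269.18], [5.43, 117.66], [-154.24, 154.24]. Speed limits (degrees/s): [147.25, 147.25, 180, 180, 180, 180, 180].

## Interface

Orientations are given as [roll, pitch, yaw] about the fixed x, y, z axes, in that order (R = Rz(yaw) Ry(pitch) Rx(roll)).
In Python, from cell import env gives the robot as it stands. The module is installed in compiled form; this text tells all that it offers.
- The arm moves only by the tool drive_tool, never from a script. Its argument "increments" is a list of rows, each a list of 2 entries, a list of its own where there are three numbers: the shift along the tool's x, y, z scaled (see below), then the turn, a rotation vector about the tool's x, y, z scaled (see below). In form: [[[dx, dy, dz], [wx, wy, wz]], ...]. A call has 1 to 10 rows; each row shifts and turns the commanded pose from where the row before left it, along the tool's axes as they then stand; what a row does not reach is not made up. The controller multiplies each number of a shift by 0.04 m and each number of a turn by 120 degrees. A row lasts 1/10 s, in which the tool goes at most 50 mm and 8.59 degrees, less where a joint would pass 70% of its speed; a pose out of reach is approached as far as the arm can. A call with a number of a shift or a turn outside -1 to 1 is refused whole. A call with a gripper value outside its range is refused whole. "hand" is the gripper's target within -1 to 1 (fully open at 1, half-way at 0, shut at -1), set as the call begins (left out, the last holds). The fingers move at their own pace and stop on an object; "squeeze" is the grip in N (left out, the last holds). Time passes only in rows, so rows that do not move let the fingers close. It gives the time, the measured TCP pose, the force and the opening at its end, in the units of the state.
- env.get_obs(): the state, without advancing time (a new reading comes with each control period).
- env.read_camera(name): name is "side" or "top" or "wrist"; returns a dict with "frame" (400x640x3 uint8, red, green, blue), "fx", "fy", "cx", "cy" (pixels), "R" (3x3) and "t" (3): a world point X has camera coordinates R X + t. Camera axes: x right, y down, z forward; pixel columns grow to the right and rows downward; lengths in m; the calibration is good to about 2 mm. The wrist camera is an equidistant fisheye: a pixel r from the principal point sees the ray r / f radians off the axis. A picture is of the moment at which its call begins. There is no depth.
- env.sign_off(): hands the job in, once; it reports no verdict.
The state is a dict: "time_s": time; "qpos": joint angles; "joint_velocities": joint speeds; "effort": joint torques, N m; "tool_pos": TCP position; "tool_rot": TCP orientation; "force": force on the tool from outside, world axes, zero at the start; "wrist_torque": the same for the moment, N m; "grip_width": finger opening in m.
Only numpy, scipy, OpenCV 4.12 (cv2) and the standard library are available. Lean on these libraries where they do the work, as an engineer would, in place of code of your own. Each camera call takes 0.05 s, during which the arm holds its last target.

## Task

Walk the heavy steel die block round on the clamping plate by pushing it with the fingers, until one of its two long ground sides lies flat against the face of the magnetic fence along its whole length, no part of that side sticking out past either end of the fence. Only push it, keeping it flat on the plate: turn it roughly square to the fence before it touches, then ease it home without ramming the fence, and finish clear of it. Leave the indicator, wrench, step block and T-bolt where they are.

Things in the scene. Friction and masses are not known exactly. Their poses are not given: they have to be found in the camera images.
- die_block: Loose steel block 90 (its x) x 120 (its y) x 40 mm high, 3.3 kg, too wide to grip. Dark top with holes; the long sides (facing its +x and -x) are ground bright, either may go to the fence; the ends are dark. Origin: centre of underside, z up. Slides on the oily plate at 5 to 10 N and stops with the push; pushed at a corner it turns as it slides. Push low; fingers hardly slip on its dry sides.
- fence: Fixed bright steel rail 200 (along its y) x 28 x 36 mm high, two black magnets with orange knobs behind it (to 61 mm high, 80 mm back). Origin: on the working face, mid-length, plate level. x points away from the robot, square into the face: the block belongs on its -x side, and lies flat on it with its origin at x -45 mm, y within 40 mm of 0 here. Magnets slip above 60 N.
- indicator: Bystander: dial indicator on a blue magnetic base 50 x 60 x 52 mm, with a post 192 mm high, standing to the left of the work. Origin: centre of its underside.
- step_block: Bystander: dark stepped clamp-support block 66 x 32 x 45 mm to one side of the fence. Origin: centre of its underside.
- tee_bolt: Bystander: T-slot bolt standing on its 28 x 28 mm head, 75 mm high, with a brass nut, to one side of the fence. Origin: centre of its underside.
- wrench: Bystander: steel wrench 210 mm long (along its x), 8 mm thick, lying on the plate to the right of the work. Origin: middle of its underside.
Not all that is in view belongs to the job. What is meant by the die_block is not purple, and is the smaller of those in its own colour.

How it is judged (in metres and radians):
On the way:
1. the block is turned to within 0.2 rad (11 degrees) of square to the fence while still clear of it by at least 3 mm (angle between the x axis of die_block and the x axis of fence, either way round below 0.2 rad and x of die_block in the frame of fence below -0.048 m), for 0.1 s.
At the end, for the whole second after the job is handed in: A long side of the block lies against the fence face (within 2.5 mm and 0.025 rad), overhanging neither end of the fence by more than 2 mm; the block lies flat on the plate and at rest (angle between the x axis of die_block and the x axis of fence, either way round below 0.025 rad and x of die_block in the frame of fence between -0.0475 and -0.0435 m and y of die_block in the frame of fence between -0.042 and 0.042 m and height (world z) of die_block below 0.003 m and angle between die_block's own z axis and vertical below 0.03 rad and linear speed of die_block below 0.005 m/s); the robot touches nothing.
It fails at once if the block is lifted more than 5 mm off the plate or tipped more than 0.1 rad (height (world z) of die_block above 0.005 m or angle between die_block's own z axis and vertical above 0.1 rad).
It fails at once if the block is pushed with the arm or the gripper's body instead of the fingers (contact force between the arm and die_block above 2 N).
It fails at once if a corner of the block runs into the fence while the block is still more than 0.2 rad (11 degrees) off square (contact force between die_block and fence above 1 N and angle between the x axis of die_block and the x axis of fence, either way round above 0.2 rad).
It fails at once if the block is rammed on the fence with more than 60 N (contact force between die_block and fence above 60 N).
It fails at once if the indicator, step block, T-bolt or wrench is moved more than 15 mm (distance of any of indicator, step_block, tee_bolt, wrench from where it was at the start of the episode above 0.015 m).
It also fails if it takes over 72 s, if anything falls off the work surface, if the arm or the gripper's body presses on something with over 40 N, if the wrist force passes 120 N, or if a joint passes its speed limit or range.

## Working session

There is one attempt and no reset: what is moved stays moved. The work goes in short steps, Python scripts to look and compute and a tool call to move; the robot and the scene stay as the last step left them, time stands still between calls to the robot, and variables do not carry over. Pictures are saved under pics/ and viewed, and the job is handed in when it is done.

Besides the shell and the picture viewer there is one more tool, called as a command line: name --argument value ..., lists and objects as JSON in quotes. drive_tool: Moves the arm, as the interface text tells. Shifts and turns lie within -1 to 1; 1 stands for 0.04 m of shift or 120 degrees of turn. Its arguments: {"type":"object","properties":{"increments":{"type":"array"},"hand":{"type":"number"},"squeeze":{"type":"number"}},"required":["increments"]}

```bash
mkdir -p pics; ls
cat > h.py <<'E'
import numpy as np, cv2
from cell import env
def cam(n,save=None):
    c=env.read_camera(n)
    if save: cv2.imwrite('pics/'+save,c['frame'][:,:,::-1])
    return c
def ray(c,u,v):
    d=np.array([(u-c['cx'])/c['fx'],(v-c['cy'])/c['fy'],1.])
    R=np.array(c['R']);t=np.array(c['t'])
    return -R.T@t, R.T@d
def onz(c,u,v,z):
    o,d=ray(c,u,v); return o+d*(z-o[2])/d[2]
def proj(c,X):
    p=np.array(c['R'])@np.array(X)+np.array(c['t']); return c['fx']*p[0]/p[2]+c['cx'],c['fy']*p[1]/p[2]+c['cy']
E
python3 - <<'E'
from h import *
c=cam('top','top0.png');print({k:np.round(c[k],3) for k in c if k!='frame'})
c=cam('side','side0.png');print({k:np.round(c[k],3) for k in c if k!='frame'})
cam('wrist','wrist0.png')
o=env.get_obs();print(o)
E
```

```text
pics
{'fx': np.float64(410.587), 'fy': np.float64(410.587), 'cx': np.float64(320.493), 'cy': np.float64(197.445), 'R': array([[-0.014, -0.999, -0.029],
       [-0.993,  0.018, -0.12 ],
       [ 0.12 ,  0.027, -0.992]]), 't': array([0.029, 0.519, 1.117])}
{'fx': np.float64(484.726), 'fy': np.float64(484.726), 'cx': np.float64(320.954), 'cy': np.float64(205.802), 'R': array([[-0.945, -0.328,  0.001],
       [-0.232,  0.666, -0.709],
       [ 0.232, -0.67 , -0.705]]), 't': array([0.507, 0.174, 1.294])}
{'time_s': 0.15, 'qpos': array([73.85953761, 18.42777824, -4.01347273, 83.1576446 ,  1.29468922,
       78.53980063, -3.26115748]), 'joint_velocities': array([ 0.01801921, -0.0966939 ,  0.01426641, -0.26264755,  0.00772177,
        0.10064908, -0.06012572]), 'effort': array([ 5.89227398e-05, -4.91795754e+01, -4.04617796e-01, -3.12878251e+01,
       -6.39993232e-02,  4.04784142e-02,  1.01066564e-04]), 'tool_pos': array([ 0.18929991, -0.62140581,  0.22174029]), 'tool_rot': array([-176.20302795,   89.91978703,  110.74362816]), 'force': array([0.23952094, 0.44925722, 0.08737108]), 'wrist_torque': array([0.01148967, 0.00576447, 0.01421856]), 'grip_width': 0.08695284338757372}
```

View pics/top0.png

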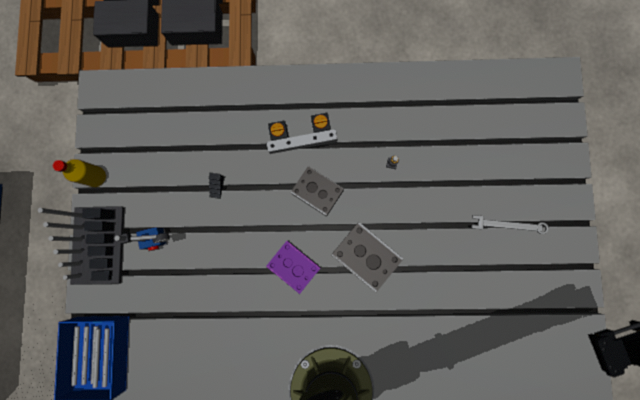

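View pics/side0.png

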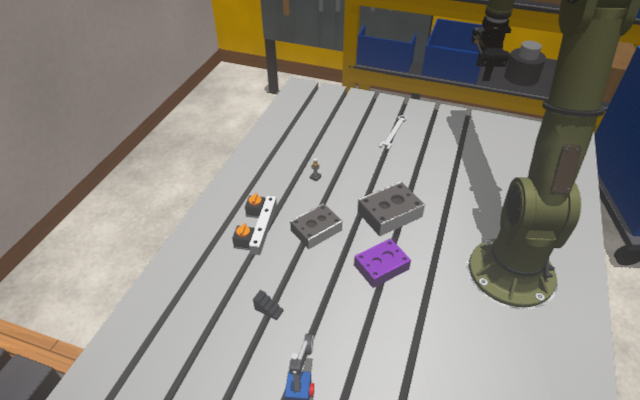

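The top view shows three blocks: purple at (294,266), large grey at (367,257) and small grey at (318,191). The small grey one fits the description, being not purple and the smaller of the two greys. The fence is at (302,141), the step block at (215,185), the T-bolt at (393,161), the wrench at (510,225) and the indicator at (150,238). Next I'll check a crop and measure.

Run:
```python
from h import *
c=cam('top');f=c['frame'][:,:,::-1]
cv2.imwrite('pics/crop0.png',cv2.resize(f[105:225,255:405],None,fx=5,fy=5,interpolation=cv2.INTER_CUBIC))
c=cam('side');f=c['frame'][:,:,::-1]
cv2.imwrite('pics/crop1.png',cv2.resize(f[180:270,225:355],None,fx=6,fy=6,interpolation=cv2.INTER_CUBIC))
```

```text
(no output)
```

View pics/crop0.png

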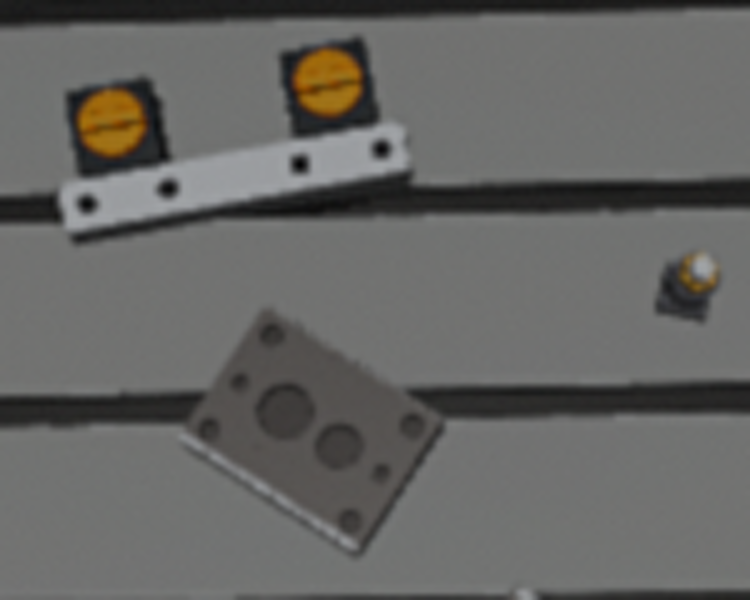

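View pics/crop1.png

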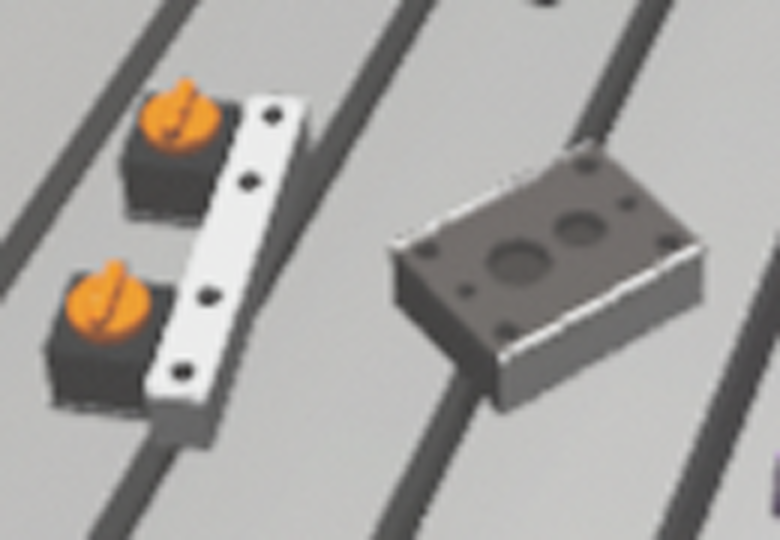

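The crop confirms it: a grey block with bright long sides, at about (318,191). Next I'll segment it with a mask.

```bash
cat >> h.py <<'E'
def rect_from_mask(c,m,z,up=1):
    cs,_=cv2.findContours(m.astype(np.uint8),cv2.RETR_EXTERNAL,cv2.CHAIN_APPROX_NONE)
    k=max(cs,key=cv2.contourArea)
    k=cv2.convexHull(k)[:,0,:]
    P=np.array([onz(c,u,v,z)[:2] for u,v in k])
    r=cv2.minAreaRect((P*1000).astype(np.float32))
    return k,P,r
E
python3 - <<'E'
from h import *
c=cam('top');f=c['frame'].astype(int)
for p in [(318,175),(327,205),(300,192),(300,210),(340,200),(300,160),(290,143),(320,137),(315,209),(305,203)]:
    print(p,f[p[1],p[0]])
m=((f[:,:,0]-f[:,:,2])>4)
for name,b in (('block',(160,222,285,350)),):
    mm=np.zeros(m.shape,bool);mm[b[0]:b[1],b[2]:b[3]]=m[b[0]:b[1],b[2]:b[3]]
    k,P,r=rect_from_mask(c,mm,.04);print(r, mm.sum(), cv2.boxPoints(r))
m=f.min(2)>150
mm=np.zeros(m.shape,bool);mm[125:156,262:342]=m[125:156,262:342]
k,P,r=rect_from_mask(c,mm,.036);print(r,mm.sum(),cv2.boxPoints(r))
for n,(u,v) in dict(f1=(269,147),f2=(336,132),b1=(308.6,167),b2=(344,190),b3=(327,215.2),b4=(292,191.5)).items(): print(n,onz(c,u,v,.04 if n[0]=='b' else .036))
for n,(u,v),z in (('step',(215,185),.04),('bolt',(393,161),.05),('wr',(475,222),0.01),('ind',(150,238),.05),('big',(367,257),.05),('pur',(294,266),.04)): print(n,onz(c,u,v,z))
E
```

```text
(318, 175) [81 79 76]
(327, 205) [90 86 84]
(300, 192) [85 83 81]
(300, 210) [112 113 113]
(340, 200) [114 114 114]
(300, 160) [114 114 113]
(290, 143) [ 98  99 101]
(320, 137) [154 156 159]
(315, 209) [83 84 83]
(305, 203) [94 96 95]
((540.8222045898438, 28.903865814208984), (118.02971649169922, 81.04226684570312), 55.99976348876953) 830 [[474.22787     2.6377335]
 [541.41473   -42.6808   ]
 [607.4165     55.17     ]
 [540.2297    100.48853  ]]
((685.2197875976562, 72.18692016601562), (23.453298568725586, 192.78884887695312), 9.61550235748291) 408 [[657.5566   165.26831 ]
 [689.7592   -24.812016]
 [712.883    -20.89447 ]
 [680.68036  169.18585 ]]
f1 [0.66586241 0.16432276 0.036     ]
f2 [ 0.70531239 -0.02664562  0.036     ]
b1 [0.60507576 0.05210859 0.04      ]
b2 [ 0.53812904 -0.04569568  0.04      ]
b3 [0.46873172 0.00268364 0.04      ]
b4 [0.53656336 0.09920243 0.04      ]
step [0.55894642 0.31594513 0.04      ]
bolt [ 0.61529832 -0.18258627  0.05      ]
wr [ 0.44512273 -0.41104414  0.01      ]
ind [0.41309294 0.4910383  0.05      ]
big [ 0.35321171 -0.10348883  0.05      ]
pur [0.33135631 0.09494901 0.04      ]
```

Fence yaw measures about 9.6°, with the face centre at about (0.671, 0.070). The block is at about (0.537, 0.027) with yaw about -34°, so it needs about +44°. I'll push its near long side with the opened fingers and swing it about the left finger.

```bash
cat >> h.py <<'E'
from scipy.spatial.transform import Rotation as Ro
def plan(p,jaw_deg):
    "print tool-frame shift (m->units) and rotvec (units) to bring TCP to p, tool down, jaw axis at jaw_deg (nearest half turn)"
    o=env.get_obs();R=Ro.from_euler('xyz',o['tool_rot'],degrees=True)
    M=R.as_matrix();a0=np.degrees(np.arctan2(M[1,2],M[0,2]))
    a=jaw_deg+180*np.round((a0-jaw_deg)/180)
    zx=np.array([np.cos(np.radians(a)),np.sin(np.radians(a)),0]);x=np.array([0,0,-1.]);T=np.c_[x,np.cross(zx,x),zx]
    rv=np.degrees((R.inv()*Ro.from_matrix(T)).as_rotvec())
    print('t',o['time_s'],'pos',np.round(o['tool_pos'],4),'jaw',round(a0,2),'->',round(a,2),'F',np.round(o['force'],1))
    print('world d mm',np.round((np.array(p)-o['tool_pos'])*1000,1),'tool shift units',np.round(M.T@(np.array(p)-o['tool_pos'])/.04,3),'rot units',np.round(rv/120,4),'deg',np.round(rv,2))
    print('tool axes\n',np.round(M,3)); print('q',np.round(o['qpos'],1))
E
python3 - <<'E'
from h import *
plan((.43,-.33,.22),56);plan((.475,.069,.12),56)
E
```

```text
t 0.3 pos [ 0.1894 -0.6216  0.2222] jaw -73.05 -> -124.0 F [0.9 0.2 0.4]
world d mm [240.6 291.6  -2.2] tool shift units [ 0.058  7.879 -5.221] rot units [ 4.246e-01 -2.000e-04  2.000e-04] deg [ 5.095e+01 -3.000e-02  2.000e-02]
tool axes
 [[-0.     0.957  0.292]
 [ 0.001  0.292 -0.957]
 [-1.    -0.    -0.001]]
q [73.9 18.4 -4.  83.1  1.3 78.5 -3.3]
t 0.3 pos [ 0.1894 -0.6216  0.2222] jaw -73.05 -> -124.0 F [0.9 0.2 0.4]
world d mm [ 285.6  690.6 -102.2] tool shift units [  2.562  11.863 -14.433] rot units [ 4.246e-01 -2.000e-04  2.000e-04] deg [ 5.095e+01 -3.000e-02  2.000e-02]
tool axes
 [[-0.     0.957  0.292]
 [ 0.001  0.292 -0.957]
 [-1.    -0.    -0.001]]
q [73.9 18.4 -4.  83.1  1.3 78.5 -3.3]
```

drive_tool --increments '[[[0,0.78,-0.52],[0,0,0]],[[0,0.78,-0.52],[0,0,0]],[[0,0.78,-0.52],[0,0,0]],[[0,0.78,-0.52],[0,0,0]],[[0,0.78,-0.52],[0,0,0]],[[0,0.78,-0.52],[0,0,0]],[[0,0.78,-0.52],[0,0,0]],[[0,0.78,-0.52],[0,0,0]],[[0,0.78,-0.52],[0,0,0]],[[0,0.78,-0.52],[0,0,0]]]'

```text
time_s: 1.3
tool_pos: [0.4281, -0.3306, 0.2227]
tool_rot: [6.0, 90.0, -67.1]
force: [0.6, -0.3, 0.6]
grip_width: 0.0871
```

drive_tool --increments '[[[0,0,0],[-0.07,0,0]],[[0,0,0],[-0.07,0,0]],[[0,0,0],[-0.07,0,0]],[[0,0,0],[-0.07,0,0]],[[0,0,0],[-0.07,0,0]],[[0,0,0],[-0.07,0,0]],[[0,0,0],[-0.07,0,0]],[[0,0,0],[-0.07,0,0]],[[0,0,0],[-0.07,0,0]],[[0,0,0],[-0.07,0,0]]]'

```text
time_s: 2.3
tool_pos: [0.4272, -0.3318, 0.2226]
tool_rot: [-125.7, 90.0, -114.4]
force: [-0.3, 0.5, 0.1]
grip_width: 0.087
```

Run:
```python
from h import *
plan((.475,.069,.12),56)
```

```text
t 2.3 pos [ 0.4272 -0.3318  0.2226] jaw 11.29 -> 56.0 F [-0.3  0.5  0.1]
world d mm [  47.8  400.8 -102.6] tool shift units [2.563 9.593 3.135] rot units [-3.725e-01 -1.000e-04  0.000e+00] deg [-4.471e+01 -1.000e-02  1.000e-02]
tool axes
 [[-0.    -0.196  0.981]
 [-0.     0.981  0.196]
 [-1.    -0.    -0.   ]]
q [ 56.5   6.3 -23.   98.    2.5  76.2  44.3]
```

drive_tool --increments '[[[0.26,0.96,0.31],[0,0,0]],[[0.26,0.96,0.31],[0,0,0]],[[0.26,0.96,0.31],[0,0,0]],[[0.26,0.96,0.31],[0,0,0]],[[0.26,0.96,0.31],[0,0,0]],[[0.26,0.96,0.31],[0,0,0]],[[0.26,0.96,0.31],[0,0,0]],[[0.26,0.96,0.31],[0,0,0]],[[0.26,0.96,0.31],[0,0,0]],[[0.26,0.96,0.31],[0,0,0]]]'

```text
time_s: 3.3
tool_pos: [0.4762, 0.0701, 0.1185]
tool_rot: [-44.0, 89.9, -33.1]
force: [0.7, -0.4, 0.1]
grip_width: 0.087
```

drive_tool --increments '[[[0,0,0],[-0.07,0,0]],[[0,0,0],[-0.07,0,0]],[[0,0,0],[-0.07,0,0]],[[0,0,0],[-0.07,0,0]],[[0,0,0],[-0.07,0,0]],[[0,0,0],[-0.02,0,0]],[[0,0,0],[0,0,0]]]'

```text
time_s: 4.0
tool_pos: [0.4761, 0.0686, 0.1186]
tool_rot: [-104.2, 90.0, -48.8]
force: [0.1, 0.4, -0.2]
grip_width: 0.0874
```

Run:
```python
from h import *
plan((.475,.069,.01),56)
cam('top','top1.png');cam('wrist','wrist1.png')
```

```text
t 4.0 pos [0.4761 0.0686 0.1186] jaw 55.34 -> 56.0 F [ 0.1  0.4 -0.2]
world d mm [  -1.1    0.4 -108.6] tool shift units [ 2.715  0.029 -0.008] rot units [-0.0055 -0.      0.0001] deg [-0.66 -0.    0.02]
tool axes
 [[ 0.    -0.823  0.569]
 [-0.     0.569  0.823]
 [-1.    -0.    -0.   ]]
q [ 35.4   5.7 -48.4 112.5   4.8  63.8  40.3]
```

View pics/wrist1.png

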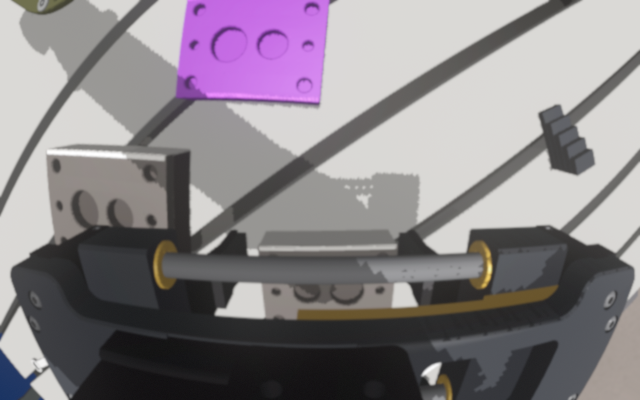

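View pics/top1.png

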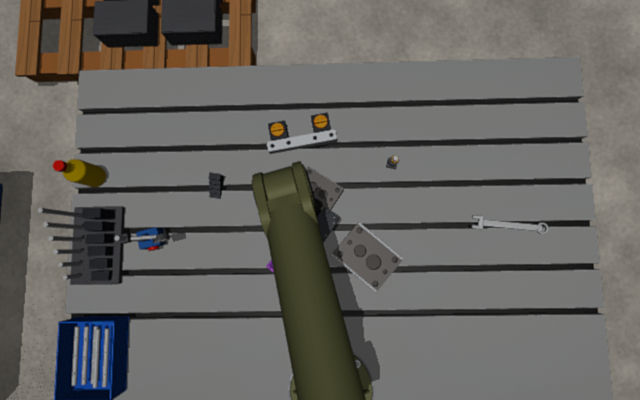

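The wrist view shows the block centred between the fingers and parallel to the jaws, its near bright edge at (258–395, 240). I'll check the predicted corners in this view.

```bash
cat >> h.py <<'E'
def fproj(c,X):
    p=np.array(c['R'])@np.array(X)+np.array(c['t']);th=np.arctan2(np.hypot(p[0],p[1]),p[2]);ph=np.arctan2(p[1],p[0])
    return c['cx']+c['fx']*th*np.cos(ph),c['cy']+c['fy']*th*np.sin(ph)
def fonz(c,u,v,z):
    a=(u-c['cx'])/c['fx'];b=(v-c['cy'])/c['fy'];th=np.hypot(a,b);s=np.sin(th)/th if th>0 else 1
    R=np.array(c['R']);t=np.array(c['t']);o=-R.T@t;d=R.T@np.array([a*s,b*s,np.cos(th)])
    return o+d*(z-o[2])/d[2]
E
python3 - <<'E'
from h import *
c=cam('wrist')
cv2.imwrite('pics/w2.png',cv2.resize(c['frame'][200:340,200:440,::-1],None,fx=3.3,fy=3.3,interpolation=cv2.INTER_CUBIC))
print(-np.array(c['R']).T@c['t'],np.round(c['R'],2),c['fx'],c['cx'],c['cy'])
for n in dict(b4=(.53656,.0992,.04),b3=(.4687,.0027,.04)).values(): print(fproj(c,n))
for p in [(259,247),(395,246),(260,234),(393,232)]: print(p,fonz(c,*p,.04))
E
```

```text
[0.4191801  0.10829146 0.28133249] [[ 0.57  0.82 -0.  ]
 [ 0.8  -0.55  0.25]
 [ 0.21 -0.15 -0.97]] 309.70691628693146 322.2123411671863 203.10604484570885
(np.float64(391.7101903228862), np.float64(246.24584857228837))
(np.float64(253.95860601648457), np.float64(245.33057329962838))
(259, 247) [0.47236978 0.00543542 0.04      ]
(395, 246) [0.53808176 0.10168461 0.04      ]
(260, 234) [0.46352615 0.01360864 0.04      ]
(393, 232) [0.52593597 0.10673994 0.04      ]
```

View pics/w2.png

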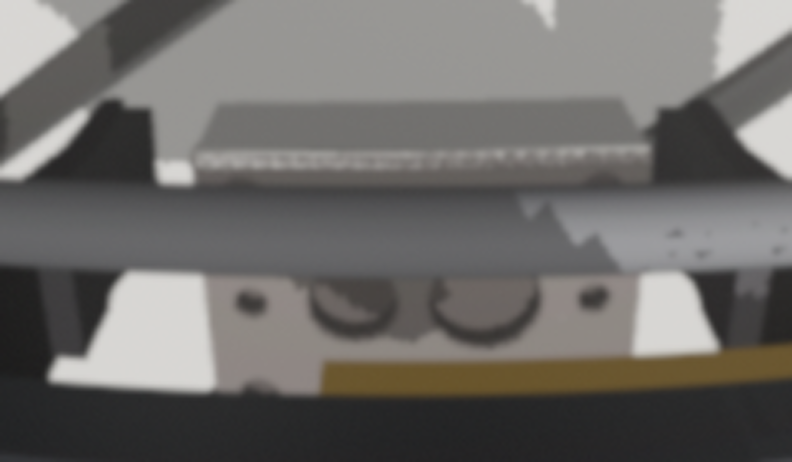

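Both views agree within about 3 mm. The near face is about 32 mm ahead of the TCP, so lowering is clear.

drive_tool --increments '[[[0.6,0,0],[-0.0055,0,0]],[[0.6,0,0],[0,0,0]],[[0.6,0,0],[0,0,0]],[[0.5,0,0],[0,0,0]],[[0.3,0,0],[0,0,0]],[[0.1,0,0],[0,0,0]],[[0,0,0],[0,0,0]]]'

```text
time_s: 4.85
tool_pos: [0.4761, 0.0688, 0.0105]
tool_rot: [100.6, 90.0, 156.6]
force: [0.3, -0.0, -0.4]
grip_width: 0.0869
```

drive_tool --increments '[[[0,-0.1,0],[0,0,0]],[[0,-0.1,0],[0,0,0]],[[0,-0.1,0],[0,0,0]],[[0,-0.1,0],[0,0,0]],[[0,0,0],[0,0,0]]]'

```text
time_s: 5.35
tool_pos: [0.4902, 0.0592, 0.0108]
tool_rot: [-62.3, 90.0, -6.4]
force: [0.8, 0.4, 0.2]
grip_width: 0.0871
```

drive_tool --increments '[[[0,-0.05,0],[0,0,0]],[[0,-0.05,0],[0,0,0]],[[0,-0.05,0],[0,0,0]],[[0,0,0],[0,0,0]]]'

```text
time_s: 5.75
tool_pos: [0.4928, 0.0573, 0.0101]
tool_rot: [109.9, 89.8, 165.9]
force: [-3.9, 2.0, 2.1]
grip_width: 0.087
```

Run:
```python
from h import *
plan((.505,.053,.01),56)
c=cam('wrist')
cv2.imwrite('pics/w3.png',c['frame'][:,:,::-1])
```

```text
t 5.75 pos [0.4928 0.0573 0.0101] jaw 56.04 -> 56.0 F [-3.9  2.   2.1]
world d mm [12.2 -4.3 -0.1] tool shift units [ 0.001 -0.313  0.081] rot units [ 0.0003 -0.0005 -0.0015] deg [ 0.04 -0.06 -0.17]
tool axes
 [[-0.003 -0.829  0.559]
 [ 0.001  0.559  0.829]
 [-1.     0.003 -0.001]]
q [ 31.1  18.1 -45.1 115.8  16.   52.5  33.6]
```

View pics/w3.png

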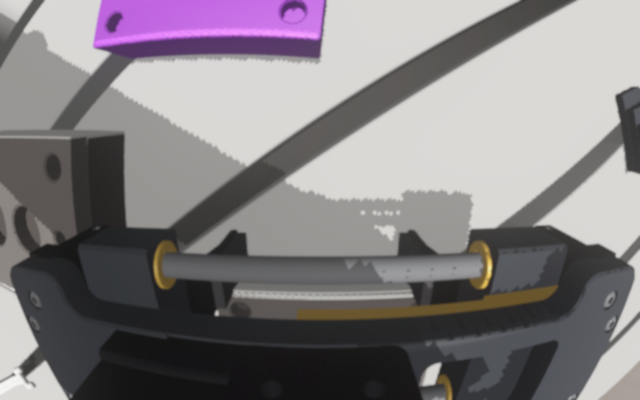

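Contact is made at about 4.4 N. Now I'll swing it counter-clockwise about the left finger.

drive_tool --increments '[[[0,-0.036,-0.007],[-0.0125,0,0]],[[0,-0.036,-0.007],[-0.0125,0,0]],[[0,-0.036,-0.007],[-0.0125,0,0]],[[0,-0.036,-0.007],[-0.0125,0,0]],[[0,-0.036,-0.007],[-0.0125,0,0]],[[0,-0.036,-0.007],[-0.0125,0,0]],[[0,-0.036,-0.007],[-0.0125,0,0]],[[0,-0.036,-0.007],[-0.0125,0,0]],[[0,-0.036,-0.007],[-0.0125,0,0]],[[0,-0.036,-0.007],[-0.0125,0,0]]]'

```text
time_s: 6.8
tool_pos: [0.5059, 0.047, 0.0105]
tool_rot: [-176.1, 90.0, -105.0]
force: [-4.7, -0.0, -0.4]
grip_width: 0.087
```

Run:
```python
from h import *
plan((.505,.053,.01),71)
c=cam('wrist','w4.png')
c=cam('side')
cv2.imwrite('pics/s4.png',cv2.resize(c['frame'][150:300,200:400,::-1],None,fx=4,fy=4,interpolation=cv2.INTER_CUBIC))
```

```text
t 6.8 pos [0.5059 0.047  0.0105] jaw 71.12 -> 71.0 F [-4.7 -0.  -0.4]
world d mm [-0.9  6.  -0.5] tool shift units [0.014 0.07  0.134] rot units [ 0.001  -0.0002  0.    ] deg [ 0.12 -0.02  0.  ]
tool axes
 [[-0.    -0.946  0.324]
 [-0.     0.324  0.946]
 [-1.    -0.    -0.   ]]
q [ 33.7  20.  -47.1 114.2  18.3  53.3  48.3]
```

View pics/w4.png

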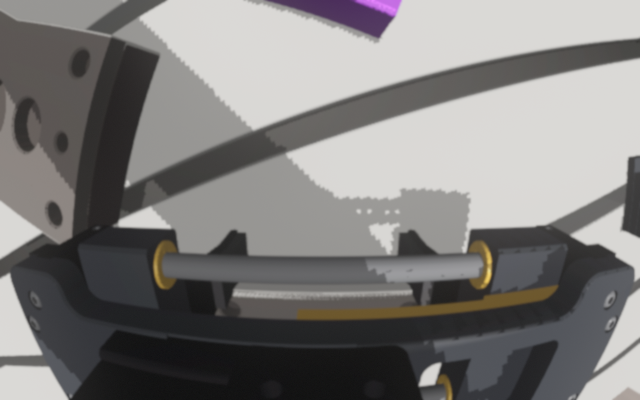

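View pics/s4.png

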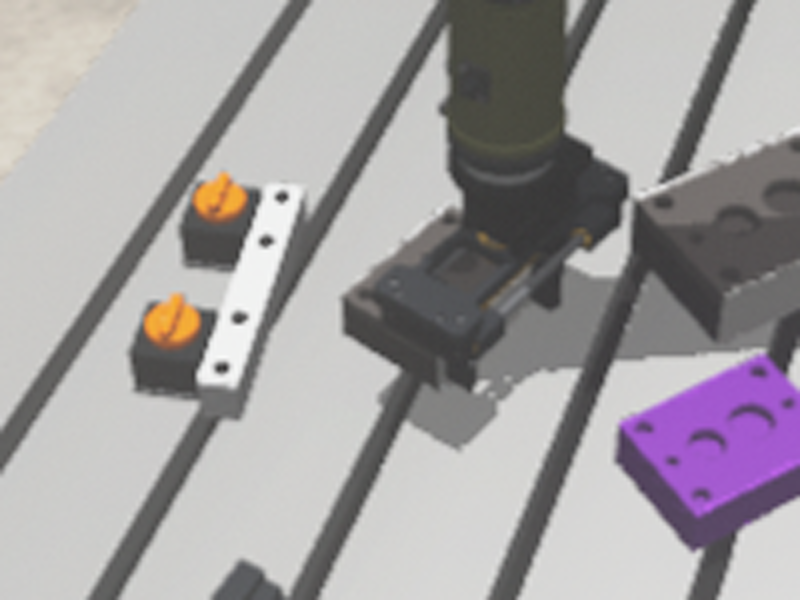

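The block turns with the fingers: the near edge is parallel to the jaws at row 285. Continuing.

drive_tool --increments '[[[0,-0.036,-0.007],[-0.0125,0,0]],[[0,-0.036,-0.007],[-0.0125,0,0]],[[0,-0.036,-0.007],[-0.0125,0,0]],[[0,-0.036,-0.007],[-0.0125,0,0]],[[0,-0.036,-0.007],[-0.0125,0,0]],[[0,-0.036,-0.007],[-0.0125,0,0]],[[0,-0.036,-0.007],[-0.0125,0,0]],[[0,-0.036,-0.007],[-0.0125,0,0]],[[0,-0.036,-0.007],[-0.0125,0,0]],[[0,-0.036,-0.007],[-0.0125,0,0]]]'

```text
time_s: 7.9
tool_pos: [0.5194, 0.0413, 0.0105]
tool_rot: [173.2, 90.0, -100.6]
force: [-5.2, -1.4, 0.9]
grip_width: 0.0868
```

drive_tool --increments '[[[0,-0.036,-0.007],[-0.0125,0,0]],[[0,-0.036,-0.007],[-0.0125,0,0]],[[0,-0.036,-0.007],[-0.0125,0,0]],[[0,-0.036,-0.007],[-0.0125,0,0]],[[0,-0.036,-0.007],[-0.0125,0,0]],[[0,-0.036,-0.007],[-0.0125,0,0]],[[0,-0.036,-0.007],[-0.0125,0,0]],[[0,-0.036,-0.007],[-0.0125,0,0]],[[0,0,0],[0,0,0]]]'

```text
time_s: 8.8
tool_pos: [0.5317, 0.0395, 0.0107]
tool_rot: [-85.0, 89.9, 13.1]
force: [-2.5, -0.6, -0.5]
grip_width: 0.087
```

Run:
```python
from h import *
plan((.57,.053,.01),99.6)
c=cam('wrist','w5.png')
c=cam('side')
cv2.imwrite('pics/s5.png',cv2.resize(c['frame'][150:300,200:400,::-1],None,fx=4,fy=4,interpolation=cv2.INTER_CUBIC))
```

```text
t 8.8 pos [0.5317 0.0395 0.0107] jaw 98.06 -> 99.6 F [-2.5 -0.6 -0.5]
world d mm [38.3 13.5 -0.7] tool shift units [ 0.019 -0.996  0.199] rot units [-0.0128  0.0001  0.0007] deg [-1.54  0.01  0.08]
tool axes
 [[ 0.001 -0.99  -0.14 ]
 [ 0.    -0.14   0.99 ]
 [-1.    -0.001  0.   ]]
q [ 36.8  24.6 -50.9 110.8  23.2  55.2  73. ]
```

View pics/w5.png

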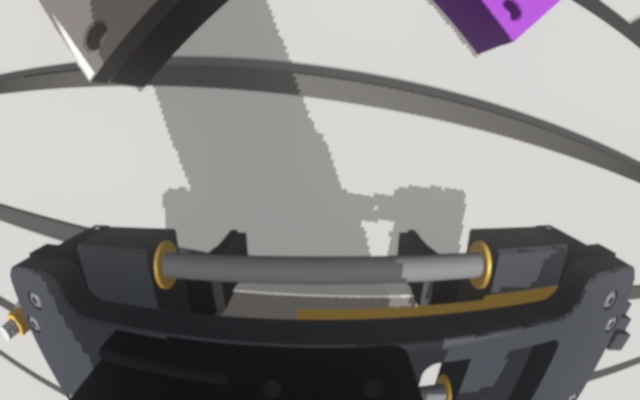

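View pics/s5.png

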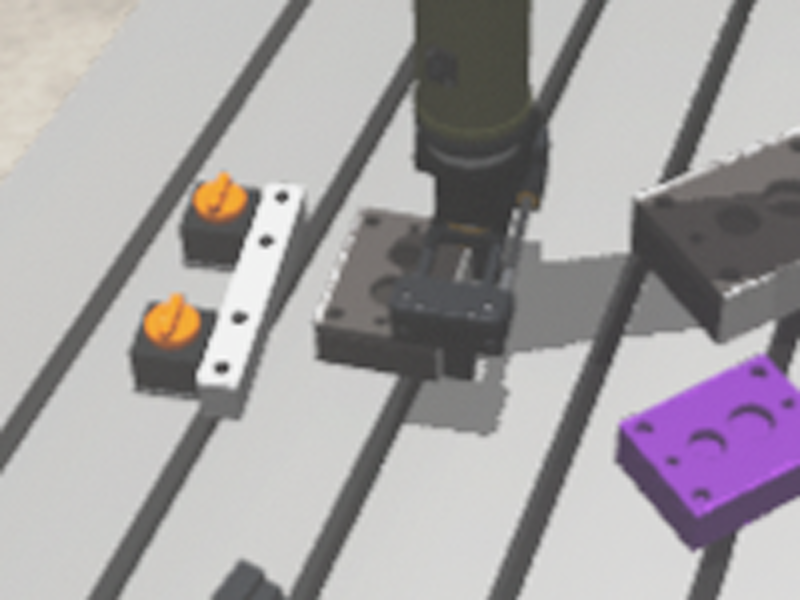

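The side view shows the block nearly square. In the wrist view its near edge tilts slightly, so I'll measure it.

Run:
```python
from h import *
c=cam('wrist')
cv2.imwrite('pics/w6.png',cv2.resize(c['frame'][270:330,210:440,::-1],None,fx=3.4,fy=3.4,interpolation=cv2.INTER_CUBIC))
c=cam('side')
a=onz(c,290,202.5,.04);b=onz(c,279.5,230.7,.04)
print(a,b,np.degrees(np.arctan2(*(b-a)[:2][::-1])),np.linalg.norm(a-b))
# fence top face edge from side view (near top edge): 
a=onz(c,200+303/4,150+190/4,.036);b=onz(c,200+241/4,150+388/4,.036)
print('fence near edge',a,b,np.degrees(np.arctan2(*(b-a)[:2][::-1])),np.linalg.norm(a-b))
```

```text
[ 0.63690273 -0.01214583  0.04      ] [0.62303465 0.10113258 0.04      ] 96.97968603683994 0.11412414196072634
fence near edge [ 0.68648819 -0.02170005  0.036     ] [0.65081999 0.16966166 0.036     ] 100.55828764012408 0.19465745784727329
```

View pics/w6.png

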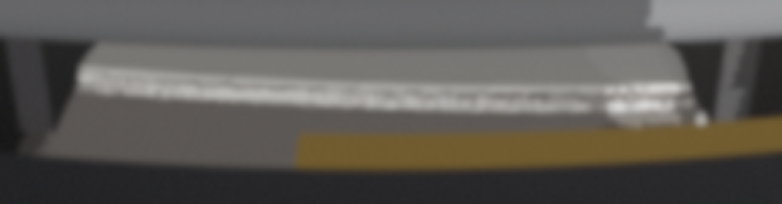

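The block's far face is at 97° with the fence at about 100°, and the gap is about 43 mm. It's roughly 3° off square and well clear. I'll align the jaws with the fence and push straight.

drive_tool --increments '[[[0,-0.04,0],[-0.007,0,0]],[[0,-0.04,0],[-0.008,0,0]],[[0,-0.05,0],[0,0,0]],[[0,-0.05,0],[0,0,0]],[[0,-0.05,0],[0,0,0]],[[0,-0.05,0],[0,0,0]],[[0,-0.05,0],[0,0,0]],[[0,-0.05,0],[0,0,0]],[[0,-0.05,0],[0,0,0]],[[0,0,0],[0,0,0]]]'

```text
time_s: 10.0
tool_pos: [0.5472, 0.0425, 0.0103]
tool_rot: [94.2, 89.9, -165.9]
force: [-4.4, -2.4, 0.3]
grip_width: 0.087
```

Run:
```python
from h import *
plan((.57,.053,.01),99.8)
c=cam('wrist')
cv2.imwrite('pics/w7.png',cv2.resize(c['frame'][270:330,210:440,::-1],None,fx=3.4,fy=3.4,interpolation=cv2.INTER_CUBIC))
c=cam('side')
cv2.imwrite('pics/s7.png',cv2.resize(c['frame'][180:260,230:350,::-1],None,fx=6,fy=6,interpolation=cv2.INTER_CUBIC))
```

```text
t 10.0 pos [0.5472 0.0425 0.0103] jaw 99.86 -> 99.8 F [-4.4 -2.4  0.3]
world d mm [22.8 10.5 -0.3] tool shift units [ 0.007 -0.606  0.161] rot units [ 0.0005 -0.     -0.0006] deg [ 0.06 -0.01 -0.08]
tool axes
 [[-0.001 -0.985 -0.171]
 [-0.    -0.171  0.985]
 [-1.     0.001 -0.   ]]
q [ 35.4  26.7 -50.4 108.5  24.5  56.3  73.9]
```

View pics/w7.png

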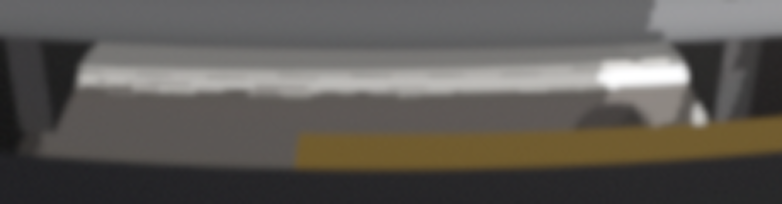

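View pics/s7.png

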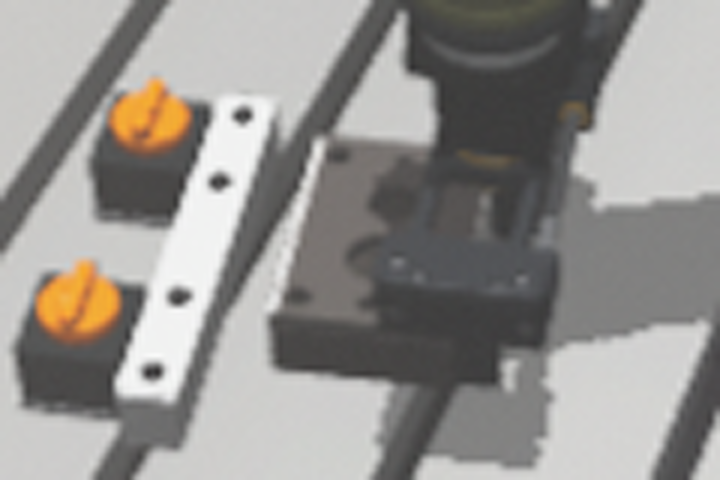

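The block is now parallel to the jaws and the fence, with about 26 mm left.

drive_tool --increments '[[[0,-0.05,0],[0,0,0]],[[0,-0.05,0],[0,0,0]],[[0,-0.05,0],[0,0,0]],[[0,-0.05,0],[0,0,0]],[[0,-0.05,0],[0,0,0]],[[0,-0.05,0],[0,0,0]],[[0,-0.05,0],[0,0,0]],[[0,-0.05,0],[0,0,0]],[[0,-0.05,0],[0,0,0]],[[0,0,0],[0,0,0]]]'

```text
time_s: 11.1
tool_pos: [0.5652, 0.0457, 0.0103]
tool_rot: [65.3, 90.0, 165.1]
force: [-4.7, -1.5, 0.1]
grip_width: 0.0874
```

Run:
```python
from h import *
plan((.57,.053,.01),99.8)
c=cam('side')
cv2.imwrite('pics/s8.png',cv2.resize(c['frame'][180:260,230:350,::-1],None,fx=6,fy=6,interpolation=cv2.INTER_CUBIC))
```

```text
t 11.1 pos [0.5652 0.0457 0.0103] jaw 99.84 -> 99.8 F [-4.7 -1.5  0.1]
world d mm [ 4.8  7.3 -0.3] tool shift units [ 0.008 -0.149  0.159] rot units [ 0.0003  0.0001 -0.0003] deg [ 0.04  0.02 -0.03]
tool axes
 [[-0.001 -0.985 -0.171]
 [ 0.    -0.171  0.985]
 [-1.     0.001  0.   ]]
q [ 33.8  28.6 -49.5 106.   25.6  57.3  73.3]
```

View pics/s8.png

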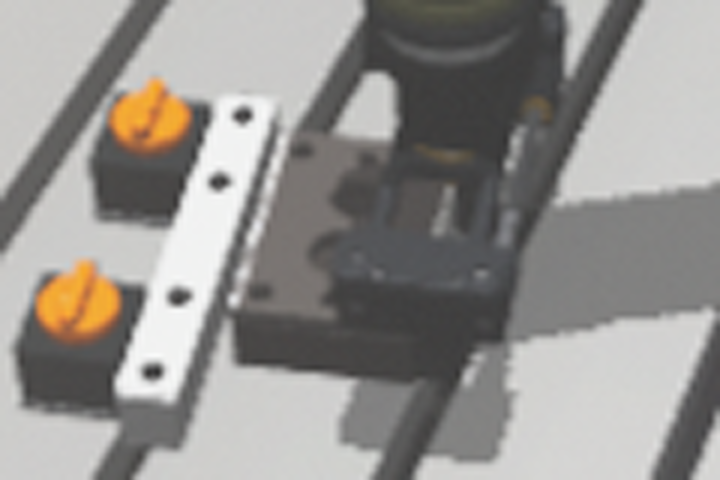

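About 8 mm of gap remains and the edges are parallel. I'll ease in slowly and watch the force.

drive_tool --increments '[[[0,-0.0125,0],[0,0,0]],[[0,-0.0125,0],[0,0,0]],[[0,-0.0125,0],[0,0,0]],[[0,-0.0125,0],[0,0,0]],[[0,-0.0125,0],[0,0,0]],[[0,-0.0125,0],[0,0,0]],[[0,-0.0125,0],[0,0,0]],[[0,-0.0125,0],[0,0,0]],[[0,-0.0125,0],[0,0,0]],[[0,-0.0125,0],[0,0,0]]]'

```text
time_s: 12.15
tool_pos: [0.5696, 0.0464, 0.0103]
tool_rot: [86.1, 89.9, -174.1]
force: [-6.4, -1.4, 0.8]
grip_width: 0.0871
```

drive_tool --increments '[[[0,-0.0125,0],[0,0,0]],[[0,-0.0125,0],[0,0,0]],[[0,-0.0125,0],[0,0,0]],[[0,-0.0125,0],[0,0,0]]]'

```text
time_s: 12.55
tool_pos: [0.5716, 0.0467, 0.0104]
tool_rot: [88.0, 89.9, -172.2]
force: [-5.5, -1.5, 0.4]
grip_width: 0.0871
```

drive_tool --increments '[[[0,-0.0125,0],[0,0,0]],[[0,-0.0125,0],[0,0,0]],[[0,-0.0125,0],[0,0,0]]]'

```text
time_s: 12.85
tool_pos: [0.5731, 0.047, 0.0103]
tool_rot: [88.0, 89.9, -172.2]
force: [-6.2, -1.4, 0.8]
grip_width: 0.0872
```

Run:
```python
from h import *
plan((.57,.053,.01),99.8)
c=cam('side')
cv2.imwrite('pics/s9.png',cv2.resize(c['frame'][180:260,230:350,::-1],None,fx=6,fy=6,interpolation=cv2.INTER_CUBIC))
```

```text
t 12.85 pos [0.5731 0.047  0.0103] jaw 99.82 -> 99.8 F [-6.2 -1.4  0.8]
world d mm [-3.1  6.  -0.3] tool shift units [0.009 0.05  0.161] rot units [ 0.0002  0.     -0.0007] deg [ 0.02  0.   -0.09]
tool axes
 [[-0.002 -0.985 -0.171]
 [-0.    -0.171  0.985]
 [-1.     0.002  0.   ]]
q [ 33.1  29.4 -49.2 104.9  26.   57.8  73.1]
```

View pics/s9.png

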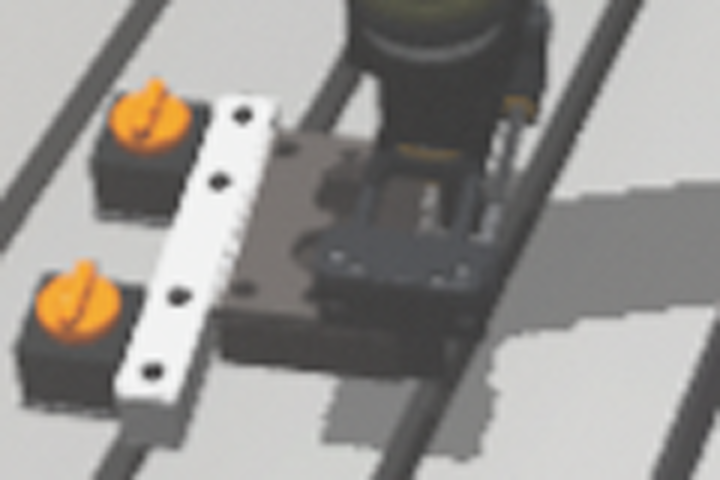

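drive_tool --increments '[[[0,-0.008,0],[0,0,0]],[[0,-0.008,0],[0,0,0]],[[0,-0.008,0],[0,0,0]],[[0,0,0],[0,0,0]]]'

```text
time_s: 13.3
tool_pos: [0.5733, 0.047, 0.0103]
tool_rot: [93.4, 89.8, -166.8]
force: [-8.2, -1.6, 3.0]
grip_width: 0.0872
```

drive_tool --increments '[[[0,-0.008,0],[0,0,0]],[[0,-0.008,0],[0,0,0]],[[0,-0.008,0],[0,0,0]],[[0,0,0],[0,0,0]]]'

```text
time_s: 13.7
tool_pos: [0.5733, 0.047, 0.0102]
tool_rot: [94.7, 89.7, -165.6]
force: [-10.1, -1.6, 4.2]
grip_width: 0.0873
```

The position has stalled and the force is rising, so it is against the fence. I'll press moderately to square it up.

drive_tool --increments '[[[0,-0.0125,0],[0,0,0]],[[0,-0.0125,0],[0,0,0]],[[0,-0.0125,0],[0,0,0]],[[0,-0.0125,0],[0,0,0]],[[0,0,0],[0,0,0]]]'

```text
time_s: 14.2
tool_pos: [0.5734, 0.0471, 0.0097]
tool_rot: [93.6, 89.5, -166.6]
force: [-14.1, -1.5, 6.4]
grip_width: 0.087
```

drive_tool --increments '[[[0,-0.0125,0],[0,0,0]],[[0,-0.0125,0],[0,0,0]],[[0,-0.0125,0],[0,0,0]],[[0,-0.0125,0],[0,0,0]],[[0,0,0],[0,0,0]]]'

```text
time_s: 14.7
tool_pos: [0.5735, 0.047, 0.0091]
tool_rot: [93.6, 89.2, -166.7]
force: [-17.8, -3.0, 7.6]
grip_width: 0.0868
```

Run:
```python
from h import *
plan((.57,.053,.01),99.8); print(env.get_obs()['wrist_torque'])
```

```text
t 14.7 pos [0.5735 0.047  0.0091] jaw 99.71 -> 99.8 F [-17.8  -3.    7.6]
world d mm [-3.5  6.   0.9] tool shift units [-0.022  0.06   0.162] rot units [-0.0007 -0.0004 -0.0064] deg [-0.09 -0.05 -0.77]
tool axes
 [[-0.013 -0.986 -0.169]
 [-0.003 -0.169  0.986]
 [-1.     0.013 -0.001]]
q [ 32.6  30.  -48.9 104.2  26.2  58.6  72.8]
[-0.67769074  3.49176406 -0.65955106]
```

drive_tool --increments '[[[0,0.05,0],[0,0,0]],[[0,0.05,0],[0,0,0]],[[0,0.05,0],[0,0,0]],[[0,0.05,0],[0,0,0]],[[0,0.1,0],[0,0,0]],[[0,0.2,0],[0,0,0]],[[0,0.3,0],[0,0,0]],[[0,0.3,0],[0,0,0]],[[0,0,0],[0,0,0]]]'

```text
time_s: 15.6
tool_pos: [0.5342, 0.0398, 0.0103]
tool_rot: [127.5, 89.9, -132.7]
force: [0.6, -0.1, 0.4]
grip_width: 0.0871
```

drive_tool --increments '[[[-0.5,0,0],[0,0,0]],[[-0.8,0,0],[0,0,0]],[[-0.8,0,0],[0,0,0]],[[-0.8,0,0],[0,0,0]],[[-0.8,0,0],[0,0,0]],[[-0.5,0,0],[0,0,0]]]'

```text
time_s: 16.2
tool_pos: [0.5374, 0.0407, 0.1812]
tool_rot: [-111.8, 89.8, -12.0]
force: [-0.5, -0.6, 0.3]
grip_width: 0.0871
```

Run:
```python
from h import *
plan((.43,-.33,.18),99.8)
c=cam('side')
cv2.imwrite('pics/s10.png',cv2.resize(c['frame'][180:260,230:350,::-1],None,fx=6,fy=6,interpolation=cv2.INTER_CUBIC))
```

```text
t 16.2 pos [0.5374 0.0407 0.1812] jaw 99.82 -> 99.8 F [-0.5 -0.6  0.3]
world d mm [-107.4 -370.7   -1.2] tool shift units [ 0.027  4.226 -8.673] rot units [ 0.0001 -0.0007  0.0017] deg [ 0.02 -0.08  0.2 ]
tool axes
 [[ 0.004 -0.985 -0.17 ]
 [-0.001 -0.17   0.985]
 [-1.    -0.003 -0.001]]
q [ 44.5  12.9 -57.8 100.8  11.5  72.4  83.7]
```

View pics/s10.png

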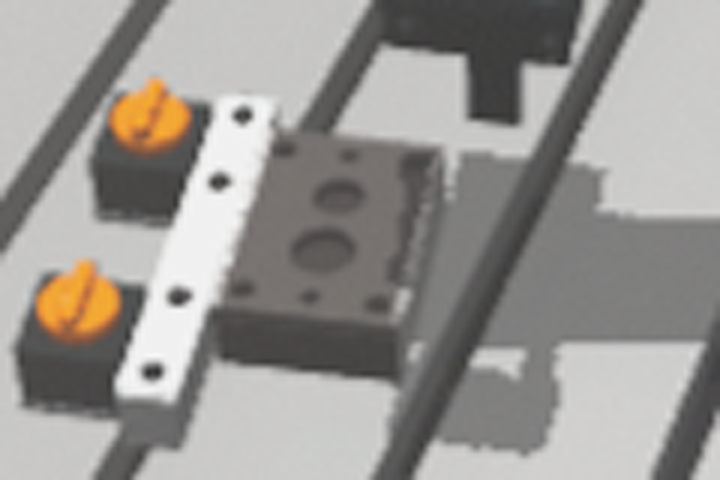

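The block looks to be lying against the fence. I'll move the arm aside for a clear top view.

drive_tool --increments '[[[0,0.42,-0.87],[0,0,0]],[[0,0.42,-0.87],[0,0,0]],[[0,0.42,-0.87],[0,0,0]],[[0,0.42,-0.87],[0,0,0]],[[0,0.42,-0.87],[0,0,0]],[[0,0.42,-0.87],[0,0,0]],[[0,0.42,-0.87],[0,0,0]],[[0,0.42,-0.87],[0,0,0]],[[0,0.42,-0.87],[0,0,0]],[[0,0.42,-0.87],[0,0,0]]]'

```text
time_s: 17.25
tool_pos: [0.4293, -0.3327, 0.1784]
tool_rot: [175.3, 90.0, -84.9]
force: [0.7, 0.1, -0.1]
grip_width: 0.0869
```

Run:
```python
from h import *
print(env.get_obs()['qpos'],env.get_obs()['tool_pos'])
c=cam('top','top9.png');f=c['frame']
cv2.imwrite('pics/t9.png',cv2.resize(f[110:200,255:355,::-1],None,fx=6,fy=6,interpolation=cv2.INTER_CUBIC))
f=f.astype(int)
m=((f[:,:,0]-f[:,:,2])>3)
mm=np.zeros(m.shape,bool);mm[138:190,272:345]=m[138:190,272:345]
k,P,r=rect_from_mask(c,mm,.04);print('block',r)
m=f.min(2)>150
mm=np.zeros(m.shape,bool);mm[125:156,262:342]=m[125:156,262:342]
k,P,r=rect_from_mask(c,mm,.036);print('fence',r)
```

```text
[ 74.19072721  10.64126126 -43.33914696 100.64190095   7.71259786
  71.70296962 128.71502136] [ 0.42934249 -0.33265504  0.17837275]
block ((628.3690795898438, 45.29985046386719), (77.13082885742188, 120.43016815185547), 10.13216495513916)
fence ((683.2896118164062, 71.74519348144531), (29.967239379882812, 196.78074645996094), 9.291631698608398)
```

View pics/t9.png

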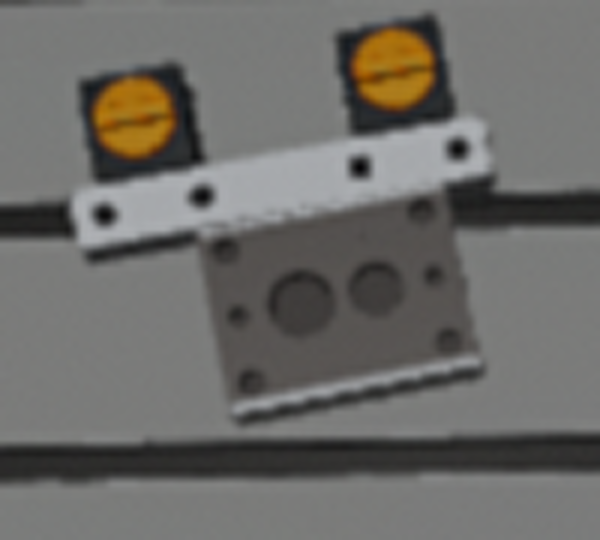

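View pics/top9.png

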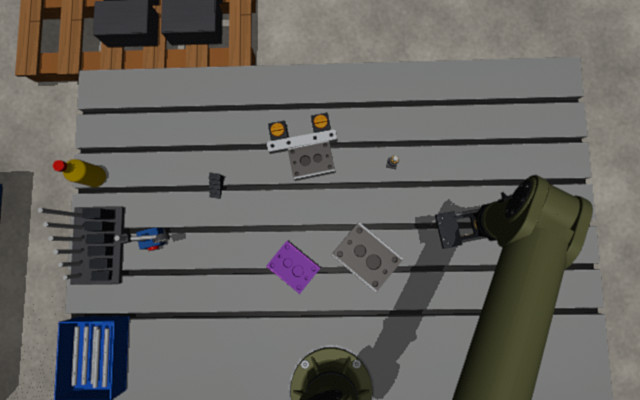

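The block sits on the face with its right end about 19 mm inside the fence end, and the bystanders look unmoved. Next I'll fit the edges at sub-pixel level to check the angle.

```bash
cat > edge.py <<'E'
from h import *
def edge(g,p0,p1,n=60,half=5,sign=1):
    # subpixel strongest gradient (sign: along normal = rot90 of dir) samples along p0->p1
    p0=np.array(p0,float);p1=np.array(p1,float);d=(p1-p0)/np.linalg.norm(p1-p0);nr=np.array([-d[1],d[0]])
    s=np.arange(-half,half+.01,.25);out=[]
    for t in np.linspace(0,1,n):
        q=p0+(p1-p0)*t;pts=q+s[:,None]*nr
        v=cv2.remap(g,pts[:,0].astype(np.float32)[None],pts[:,1].astype(np.float32)[None],cv2.INTER_LINEAR)[0]
        gr=sign*np.gradient(cv2.GaussianBlur(v[None],(0,0),2)[0]);i=gr.argmax();w=np.clip(gr,0,None)*(abs(np.arange(len(s))-i)<6)
        out.append(q+nr*(w*s).sum()/w.sum())
    return np.array(out)
def fit(c,pts,z):
    P=np.array([onz(c,u,v,z)[:2] for u,v in pts])*1000
    for _ in range(3):
        m=np.median(P,0);vx,vy,x0,y0=cv2.fitLine(P.astype(np.float32),cv2.DIST_HUBER,0,.01,.01).ravel()
        r=(P-[x0,y0])@np.array([-vy,vx]);P=P[abs(r)<max(2*np.median(abs(r)),.3)]
    a=np.degrees(np.arctan2(vy,vx))%180
    return a,(x0,y0),np.std(r),len(P)
E
python3 - <<'E'
from edge import *
L=lambda x,y:(255+x/6-.4,110+y/6-.4)
acc={}
g=0
for i in range(4):
    c=cam('top');g=g+cv2.cvtColor(c['frame'],cv2.COLOR_RGB2GRAY).astype(np.float32)/4
for nm,a,b,z,s in [('fence near L',L(95,247),L(190,232),.036,-1),('fence near all',L(95,247),L(478,180),.036,-1),('fence near mid',L(215,228),L(435,190),.036,-1),('fence far',L(210,165),L(340,143),.036,1),
  ('fence far all',L(80,190),L(475,122),.036,1),
  ('blk top near, dark->bright',L(240,402),L(470,360),.04,1),('blk bright->plate',L(240,415),L(475,372),.04,-1),('blk left end',L(207,250),L(232,395),.04,-1),('blk right end',L(447,205),L(475,350),.04,1)]:
    print(nm,*[fit(c,edge(g,a,b,half=3.5,sign=s),z)])
E
```

```text
fence near L (np.float32(99.68706), (np.float32(657.4928), np.float32(145.4954)), np.float64(0.12394018914450329), 50)
fence near all (np.float32(97.920204), (np.float32(664.475), np.float32(95.190865)), np.float64(0.43016430663231997), 27)
fence near mid (np.float32(100.734535), (np.float32(669.45306), np.float32(50.45806)), np.float64(0.21316067285586102), 29)
fence far (np.float32(99.522446), (np.float32(699.9772), np.float32(68.783966)), np.float64(0.15193547830252477), 46)
fence far all (np.float32(99.52542), (np.float32(697.9928), np.float32(79.77541)), np.float64(0.19256759457568276), 45)
blk top near, dark->bright (np.float32(100.56469), (np.float32(590.1161), np.float32(36.63652)), np.float64(0.11736009010201844), 54)
blk bright->plate (np.float32(100.52659), (np.float32(583.3122), np.float32(37.031006)), np.float64(0.22343781960401002), 60)edge.py:10: RuntimeWarning: invalid value encountered in divide
  out.append(q+nr*(w*s).sum()/w.sum())
  return _methods._mean(a, axis=axis, dtype=dtype,
  ret = um.true_divide(
Traceback (most recent call last):
  File "edge.py", line 15, in fit
    m=np.median(P,0);vx,vy,x0,y0=cv2.fitLine(P.astype(np.float32),cv2.DIST_HUBER,0,.01,.01).ravel()
                                 ~~~~~~~~~~~^^^^^^^^^^^^^^^^^^^^^^^^^^^^^^^^^^^^^^^^^^^^^^^
cv2.error: OpenCV(4.12.0) /io/opencv/modules/imgproc/src/linefit.cpp:50: error: (-215:Assertion failed) count > 0 in function 'fitLine2D_wods'
```

Fence 99.5°, block about 100.5°. A 1° residual is inside the 1.4° limit, but it probably leaves about a 2 mm gap at the left end: the jaws sat about 10 mm left of the block's centre, so the right finger took the load. There's time to mend it, so I'll close the fingers and press gently just left of the middle.

drive_tool --increments '[[[0,-0.42,0.87],[0,0,0]],[[0,-0.42,0.87],[0,0,0]],[[0,-0.42,0.87],[0,0,0]],[[0,-0.42,0.87],[0,0,0]],[[0,-0.42,0.87],[0,0,0]],[[0,-0.42,0.87],[0,0,0]],[[0,-0.42,0.87],[0,0,0]],[[0,-0.42,0.87],[0,0,0]],[[0,-0.42,0.87],[0,0,0]],[[0,-0.42,0.87],[0,0,0]]]' --hand -1 --squeeze 10

```text
time_s: 18.5
tool_pos: [0.5361, 0.0439, 0.1788]
tool_rot: [-143.3, 89.9, -43.3]
force: [0.2, -0.8, 1.6]
grip_width: 0.0149
```

Run:
```python
from h import *
plan((.5464,.0575,.01),99.5)
print(env.get_obs()['grip_width'])
```

```text
t 18.5 pos [0.5361 0.0439 0.1788] jaw 99.98 -> 99.5 F [ 0.2 -0.8  1.6]
world d mm [  10.3   13.6 -168.8] tool shift units [ 4.221 -0.31   0.294] rot units [ 0.004  -0.0005  0.0003] deg [ 0.48 -0.05  0.04]
tool axes
 [[ 0.001 -0.985 -0.173]
 [-0.001 -0.173  0.985]
 [-1.    -0.001 -0.001]]
q [ 44.9  13.3 -58.8 101.   12.   72.4  83.1]
0.0149480391743818
```

drive_tool --increments '[[[0,-0.31,0.29],[0.004,0,0]],[[0.7,0,0],[0,0,0]],[[0.8,0,0],[0,0,0]],[[0.8,0,0],[0,0,0]],[[0.8,0,0],[0,0,0]],[[0.6,0,0],[0,0,0]],[[0.4,0,0],[0,0,0]],[[0.1,0,0],[0,0,0]],[[0,0,0],[0,0,0]]]'

```text
time_s: 19.4
tool_pos: [0.5466, 0.0549, 0.0108]
tool_rot: [-38.0, 90.0, 61.4]
force: [0.2, -0.6, 0.3]
grip_width: 0.0006
```

drive_tool --increments '[[[0,-0.1,0],[0,0,0]],[[0,-0.1,0],[0,0,0]],[[0,-0.1,0],[0,0,0]],[[0,-0.1,0],[0,0,0]],[[0,-0.05,0],[0,0,0]],[[0,-0.025,0],[0,0,0]],[[0,0,0],[0,0,0]]]'

```text
time_s: 20.1
tool_pos: [0.5654, 0.0571, 0.0105]
tool_rot: [73.4, 90.0, 172.7]
force: [-0.3, 0.2, -0.3]
grip_width: 0.0008
```

drive_tool --increments '[[[0,-0.0125,0],[0,0,0]],[[0,-0.0125,0],[0,0,0]],[[0,-0.0125,0],[0,0,0]],[[0,-0.0125,0],[0,0,0]],[[0,-0.0125,0],[0,0,0]],[[0,-0.0125,0],[0,0,0]],[[0,0,0],[0,0,0]]]'

```text
time_s: 20.8
tool_pos: [0.5684, 0.0576, 0.0105]
tool_rot: [-122.9, 90.0, -23.6]
force: [0.0, -0.1, 0.6]
grip_width: 0.0005
```

drive_tool --increments '[[[0,-0.0125,0],[0,0,0]],[[0,-0.0125,0],[0,0,0]],[[0,-0.0125,0],[0,0,0]],[[0,-0.0125,0],[0,0,0]],[[0,-0.0125,0],[0,0,0]],[[0,-0.0125,0],[0,0,0]],[[0,0,0],[0,0,0]]]'

```text
time_s: 21.5
tool_pos: [0.5706, 0.0579, 0.0103]
tool_rot: [98.5, 89.9, -162.1]
force: [-2.3, -1.2, 1.4]
grip_width: 0.0004
```

drive_tool --increments '[[[0,-0.0125,0],[0,0,0]],[[0,-0.0125,0],[0,0,0]],[[0,-0.0125,0],[0,0,0]],[[0,0,0],[0,0,0]]]'

```text
time_s: 21.9
tool_pos: [0.5714, 0.0584, 0.0101]
tool_rot: [88.7, 89.8, -172.0]
force: [-4.7, -1.0, 1.1]
grip_width: 0.0004
```

drive_tool --increments '[[[0,-0.0125,0],[0,0,0]],[[0,-0.0125,0],[0,0,0]],[[0,-0.0125,0],[0,0,0]],[[0,0,0],[0,0,0]]]'

```text
time_s: 22.3
tool_pos: [0.572, 0.0587, 0.0099]
tool_rot: [88.1, 89.7, -172.6]
force: [-7.6, -0.0, 2.7]
grip_width: 0.0005
```

drive_tool --increments '[[[0,-0.0125,0],[0,0,0]],[[0,-0.0125,0],[0,0,0]],[[0,-0.0125,0],[0,0,0]],[[0,-0.0125,0],[0,0,0]],[[0,0,0],[0,0,0]]]'

```text
time_s: 22.8
tool_pos: [0.572, 0.0585, 0.0093]
tool_rot: [93.2, 89.5, -167.5]
force: [-11.3, -0.7, 4.0]
grip_width: 0.0006
```

drive_tool --increments '[[[0,-0.0125,0],[0,0,0]],[[0,-0.0125,0],[0,0,0]],[[0,-0.0125,0],[0,0,0]],[[0,-0.0125,0],[0,0,0]],[[0,0,0],[0,0,0]]]'

```text
time_s: 23.3
tool_pos: [0.5719, 0.0584, 0.0088]
tool_rot: [94.6, 89.2, -166.0]
force: [-15.9, -2.4, 5.7]
grip_width: 0.0003
```

It moved about 1 mm and then stalled solid at 0.572 with 16 N. Backing off to recheck.

drive_tool --increments '[[[0,0.05,0],[0,0,0]],[[0,0.05,0],[0,0,0]],[[0,0.05,0],[0,0,0]],[[0,0.1,0],[0,0,0]],[[0,0.2,0],[0,0,0]],[[0,0.3,0],[0,0,0]],[[0,0.2,0],[0,0,0]],[[0,0,0],[0,0,0]]]'

```text
time_s: 24.1
tool_pos: [0.5393, 0.0524, 0.0105]
tool_rot: [144.5, 89.9, -116.2]
force: [-0.3, -0.2, -0.7]
grip_width: 0.0001
```

drive_tool --increments '[[[-0.5,0,0],[0,0,0]],[[-0.8,0,0],[0,0,0]],[[-0.8,0,0],[0,0,0]],[[-0.8,0,0],[0,0,0]],[[-0.8,0,0],[0,0,0]],[[-0.6,0,0],[0,0,0]]]'

```text
time_s: 24.7
tool_pos: [0.5415, 0.0532, 0.1849]
tool_rot: [-109.9, 89.8, -10.6]
force: [0.5, -0.1, -1.7]
grip_width: 0.0004
```

drive_tool --increments '[[[0,0.42,-0.87],[0,0,0]],[[0,0.42,-0.87],[0,0,0]],[[0,0.42,-0.87],[0,0,0]],[[0,0.42,-0.87],[0,0,0]],[[0,0.42,-0.87],[0,0,0]],[[0,0.42,-0.87],[0,0,0]],[[0,0.42,-0.87],[0,0,0]],[[0,0.42,-0.87],[0,0,0]],[[0,0.42,-0.87],[0,0,0]],[[0,0,0],[0,0,0]]]'

```text
time_s: 25.7
tool_pos: [0.4394, -0.2872, 0.1823]
tool_rot: [153.7, 89.9, -107.5]
force: [1.3, -0.4, -0.6]
grip_width: 0.0007
```

Run:
```python
from edge import *
L=lambda x,y:(255+x/6-.4,110+y/6-.4)
g=0
for i in range(4):
    c=cam('top');g=g+cv2.cvtColor(c['frame'],cv2.COLOR_RGB2GRAY).astype(np.float32)/4
for nm,a,b,z,s in [('fence near L',L(95,247),L(190,232),.036,-1),('fence near mid',L(215,228),L(435,190),.036,-1),
  ('fence far all',L(80,190),L(475,122),.036,1),
  ('blk top near, dark->bright',L(240,402),L(470,360),.04,1),('blk bright->plate',L(240,415),L(475,372),.04,-1)]:
    print(nm,*[fit(c,edge(g,a,b,half=3.5,sign=s),z)])
cv2.imwrite('pics/t10.png',cv2.resize(c['frame'][110:200,255:355,::-1],None,fx=6,fy=6,interpolation=cv2.INTER_CUBIC))
cv2.imwrite('pics/top10.png',c['frame'][:,:,::-1])
for u,v in [(203,233),(447,190),(480,365),(237,410),(78,190),(85,250),(492,178)]: print(onz(c,*L(u,v),.036 if u<100 or u>490 else .04))
print(env.get_obs()['time_s'],env.get_obs()['tool_pos'])
a=cv2.imread('pics/top0.png').astype(int)[:,:,::-1];d=abs(a-c['frame'].astype(int)).max(2)
for n,(u,v) in dict(step=(215,185),bolt=(393,161),ind=(150,238),wr=(510,225)).items(): print(n,(d[v-22:v+22,u-35:u+35]>25).sum())
```

```text
fence near L (np.float32(99.67337), (np.float32(658.6351), np.float32(138.72481)), np.float64(0.13981916665654476), 50)
fence near mid (np.float32(99.506355), (np.float32(670.2146), np.float32(51.41935)), np.float64(0.24171833575276536), 39)
fence far all (np.float32(99.55141), (np.float32(698.91504), np.float32(74.48882)), np.float64(0.17883783515826335), 43)
blk top near, dark->bright (np.float32(99.5909), (np.float32(591.5375), np.float32(34.1322)), np.float64(0.14756213407426255), 48)
blk bright->plate (np.float32(99.66372), (np.float32(581.7374), np.float32(52.85593)), np.float64(0.16532650639760738), 46)
[0.65953313 0.10857519 0.04      ]
[ 0.67774933 -0.00662522  0.04      ]
[ 0.59385581 -0.02060315  0.04      ]
[0.57478123 0.09308253 0.04      ]
[0.68263423 0.16833661 0.036     ]
[0.6534976  0.16497713 0.036     ]
[ 0.68413382 -0.0279466   0.036     ]
25.9 [ 0.44294456 -0.27917183  0.18268572]
step 0
bolt 0
ind 0
wr 3013
```

View pics/t10.png

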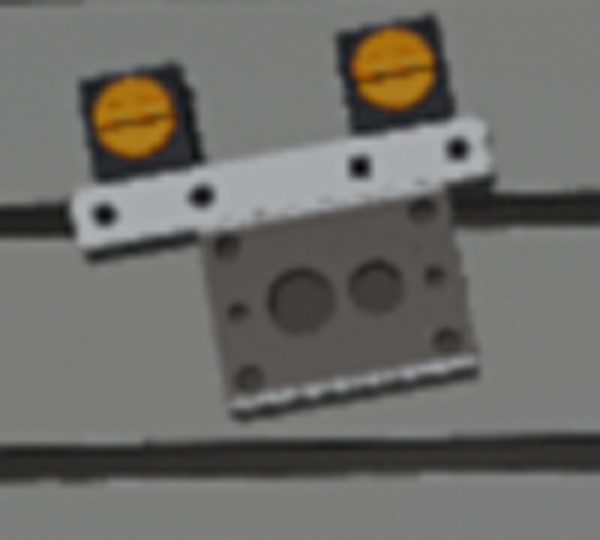

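View pics/top10.png

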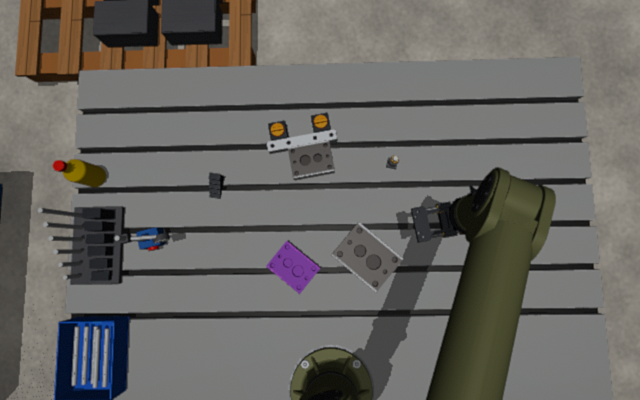

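The block is now at 99.6° and the fence at 99.55°, with no visible gap and both ends inside the fence. The arm is clear, so I'm handing in.

```bash
python3 -c "
from cell import env
print(env.sign_off())"
```

```text
the job is handed in; nothing more can be done
None
```

The die block (the smaller grey one) now lies with a long side flat against the fence, and the job is handed in at about 26 s. No verdict was reported.

**What I did:**
- I swung the block about 44° with the open fingers on its near long side.
- It was square to within about 3° while still about 43 mm clear of the fence.
- I then eased it home at 5 mm/s or slower; the wrist force peaked at about 20 N.

**A check that failed first:** after the first press the block was still about 1° off. That is within the limit, but it probably left a gap of about 2 mm at the left end. I mended it with a gentle 16 N press just left of the middle, using closed fingers.

**Last checks (top camera):**
- **Angle:** the block's long side measured 99.6° and the fence 99.5–99.7°, with no visible gap.
- **Position along the fence:** the block sits about 20 mm right of centre, with both ends inside the fence.
- **Bystanders:** the indicator, step block and T-bolt showed no change in the pictures. The arm hid the wrench in the last view, so I could not check it, but the tool passed there only at about 0.18 m height.
- **Robot:** it is clear of everything.

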